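# Open the cabinet door and press the tub's lid home

### The arm

A 7-joint arm with a two-finger parallel gripper is mounted at the origin on a cart in front of the work surface, level with it; the furniture and walls round the work are solid. World frame = base frame: x ahead of the robot, y to its left, z up, the work surface at z = 0. Lengths are in mm, angles in rad, forces in N, time in s.
With the tool pointing down it reaches from about 400 to 850 mm from the base axis. Payload 4.5 kg.
Tool frame: the origin (TCP) lies at the very end of the fingers, on their centre line; the grasp point (between the pads) lies 19 mm behind it; z points along the fingers, y is the line along which they close (so a half turn about z gives the same grasp; the last joint's range is limited). The gripper opens to 85 mm and grips with 20 to 120 N. Pads are 22 mm wide; open, the fingers measure 114 mm over their backs; the gripper's body (76 mm by 85 mm) begins 54 mm behind the grasp point. The pads swing forward as they close: fully open they stand 13 mm farther back than shut.
Start: joints at [-1.16, 0.689, -0.195, 1.565, 0.157, 0.902, -0.215], TCP at [229.949, 581.186, 231.317] pointing down, gripper open.
Joint ranges: [-3.01, 3.01], [-0.46, 2.08], [-1.47, 1.51], [0.13, 2.56], [-1, 4.14], [0.04, 2.09], [-2.66, 2.66]. Speed limits (rad/s): [2.57, 2.57, 3.14, 3.14, 3.14, 3.14, 3.14].

### API

Orientations are given as a unit quaternion [w, x, y, z].
In Python, from cell import monitor, viewer, job gives the robot as it stands.
- The arm moves only by the tool step_arm, never from a script. Its argument "increments" is text: rows parted by semicolons, each of 7 numbers parted by spaces: the shift along the tool's x, y, z in mm, then the turn, a rotation vector about the tool's x, y, z in rad, then the finger opening in mm, from 0 to 85.4. In form: x y z rx ry rz claw; .... A call has 1 to 8 rows; each row is the pose to reach, as a shift and turn from the pose commanded when the call began, along the tool's axes at that moment; what a row does not reach only later rows make up. A row lasts 1/10 s, in which the tool goes at most 50 mm and 8.59 degrees, less where a joint would pass 70% of its speed; a pose out of reach is approached as far as the arm can. A call with a gripper value outside its range is refused whole. The fingers move at their own pace and stop on an object; the grip force is fixed at half the most. Time passes only in rows, so rows that repeat a pose let the fingers close. It gives the time, the measured TCP pose, the force, the opening and the grip force at its end, in the units of the state.
- monitor.read_state(): the state, without advancing time (a new reading comes with each control period).
- viewer.read_camera(name): name is "scene" or "top" or "wrist"; returns a dict with "img" (420x560x3 uint8, blue, green, red), "intrinsics" (3x3 intrinsics, pixels), "world_to_cam" (4x4, takes a point from world to camera coordinates). Camera axes: x right, y down, z forward; pixel columns grow to the right and rows downward; lengths in mm; the calibration is good to about 2 mm. A picture is of the moment at which its call begins. There is no depth.
- job.finish_job(): hands the job in; it is judged then, once.
The state is a dict: "time": time; "joints": joint angles; "joint_velocities": joint speeds; "tau": joint torques, N m; "tcp_pos": TCP position; "orientation": TCP orientation; "wrist_force": force on the tool from outside, world axes, zero at the start; "moment": the same for the moment, N m; "finger_gap": finger opening in mm; "gripper_force": force on a finger pad.
Only numpy, scipy, OpenCV 4.12 (cv2) and the standard library are available. Lean on these libraries where they do the work, as an engineer would, in place of code of your own. Each camera call takes 0.05 s, during which the arm holds its last target. There are 200 camera calls.

### The job

The lid of the white tub in the rack inside the cabinet's door has popped up. Swing the blue door wide open by its handle, square to the cabinet or further, then press the orange lid down until it is fully home on the tub. Leave the door wide open and do not disturb the things standing around the cabinet.

Things in the scene. Friction and masses are not known exactly. Their poses are not given: they have to be found in the camera images.
- cabinet: Grey steel bench cabinet, 180 deep (x) x 210 wide (y) x 330 mm high, fixed to the bench. Origin: centre of its underside; its front faces its own -x. Lower half is an open bay with stock (fixed); the upper half is closed by the blue door.
- door (a joint): Hinge of the blue door, rad: 0 shut, grows as it opens, 1.57 square to the cabinet, stop at 1.9. Upright axis at the door's left edge (cabinet's +y); the free edge swings out to the cabinet's -x, then left (clockwise from above). Stays where it is left; starts shut or slightly ajar. Panel 205 wide, 130 high (190 to 320 mm above the bench), 15 mm thick.
- door_hinge (a point): Point on the hinge axis at the front face of the door, at the height of the door's top edge (320 mm above the bench). In the cabinet's frame it is at x -90, y +102.5 mm. Its axes turn with the door: y from the free edge to the hinge, x from the outer to the inner face.
- handle: Steel T-bar handle on the door's outer face near the free edge: upright round bar 12 mm thick, 112 mm long (201 to 313 mm above the bench; cabinet top 330). In door_hinge's axes the bar is at x -45, y -175 mm, 45 mm off the face. Two 9 mm posts join it to the door 223 and 261 mm above the bench; above them it is free all round. Origin: on the bar's axis, 288 mm above the bench; z up.
- handle_grip (a point): Point on the handle bar's axis, 15 mm below its top end (298 mm above the bench): place to pinch it from above. Axes as door_hinge.
- lid (a joint): Travel of the tub's lid, m: 0 popped up by 9 mm, 0.009 fully home (stop). Stays where it is left; about 6 N pushes it down. Starts at 0 to 0.003.
- lid_top (a point): Centre of the top of the round orange lid (77 mm across; a rim stands 1.5 mm above this point). The white tub below is fixed in the rack on the door's inner face and swings with it; in door_hinge's axes at x +60, y -100 mm. 283.5 mm above the bench at lid = 0, 274.5 mm fully home. The door's top edge is at 320 mm. Lies under the cabinet's roof until the door is open.
- jar: Bystander: clear jar of screws with a grey lid, 58 mm across, 75 mm high, loose beside the cabinet. Origin: centre of its underside.
- bottle: Bystander: small grey bottle with black tip, 38 mm across, 125 mm high, loose beside the cabinet. Origin: centre of its underside.
- tape: Bystander: roll of blue tape lying flat, 84 mm across, 24 mm high, loose near the cabinet. Origin: centre of its underside.

How it is judged:
By the outcome, as a careful person would: the job done as asked, in the order asked, and still so for the second after the job is handed in, with the robot touching nothing.
It also fails if it takes over 43 s, if anything falls off the work surface, if the arm or the gripper's body presses on something with over 40 N, if the wrist force passes 120 N, or if a joint passes its speed limit or range.

## Working session

There is one attempt and no reset: what is moved stays moved. The work goes in short steps, Python scripts to look and compute and a tool call to move; the robot and the scene stay as the last step left them, time stands still between calls to the robot, and variables do not carry over. Pictures are saved under pics/ and viewed, at most 10 in all, crops included, and the job is handed in when it is done.

Besides the shell and the picture viewer there is one more tool, called after "Request:" by a JSON object that holds its "name" and its "arguments". step_arm: Moves the arm, as the interface text tells. Its arguments: {"type":"object","properties":{"increments":{"type":"string"}},"required":["increments"]}

```bash
mkdir -p pics; ls
python3 - <<'E'
from cell import monitor, viewer
import cv2,numpy as np
s=monitor.read_state();print(s)
for n in ["scene","top"]:
    c=viewer.read_camera(n);cv2.imwrite(f"pics/{n}0.png",c["img"]);np.savez(f"pics/{n}0.npz",**c);print(n,c["intrinsics"].tolist(),c["world_to_cam"].round(3).tolist())
E
```

```text
pics
{'time': 0.0, 'joints': array([-1.16019371,  0.69000661, -0.19448978,  1.56633922,  0.15731227,
        0.90250286, -0.21509399]), 'joint_velocities': array([-1.75798463e-03,  5.24266396e-04, -3.87948507e-05, -1.12367815e-03,
       -3.29378601e-04,  2.12675596e-03,  6.07636550e-04]), 'tau': array([-5.60597291e-04, -5.39609635e+01, -1.26694478e+00, -1.58540422e+01,
        9.01477528e-03,  9.43595893e-03,  1.07643891e-05]), 'tcp_pos': array([229.79253233, 580.52558829, 230.47060294]), 'orientation': array([-9.62320332e-05,  1.87249971e-01,  9.82311854e-01, -9.27299556e-04]), 'wrist_force': array([ 0.71111408,  0.45181584, -0.73849725]), 'moment': array([-0.03353089,  0.05097482, -0.04662986]), 'gripper_force': 0.0, 'finger_gap': 85.34723453744621}
scene [[484.3701360609669, 0.0, 277.0815199598014], [0.0, 484.3701360609669, 202.32037274066514], [0.0, 0.0, 1.0]] [[0.51, -0.86, -0.01, -269.802], [-0.477, -0.273, -0.836, 495.522], [0.716, 0.431, -0.549, 593.631], [0.0, 0.0, 0.0, 1.0]]
top [[482.0587870750202, 0.0, 287.2957874195204], [0.0, 482.0587870750202, 204.67711649181715], [0.0, 0.0, 1.0]] [[0.152, -0.988, -0.009, -42.102], [-0.94, -0.141, -0.31, 717.951], [0.305, 0.055, -0.951, 1114.039], [0.0, 0.0, 0.0, 1.0]]
```

View pics/scene0.png

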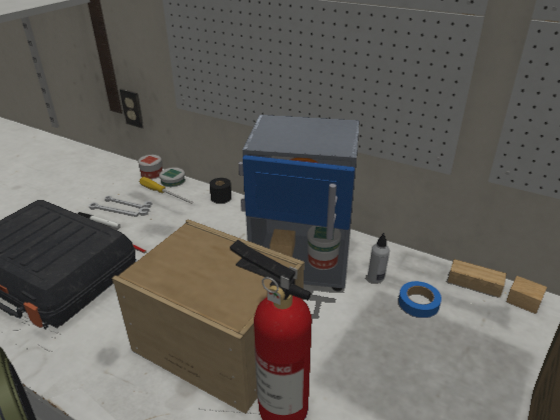

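View pics/top0.png

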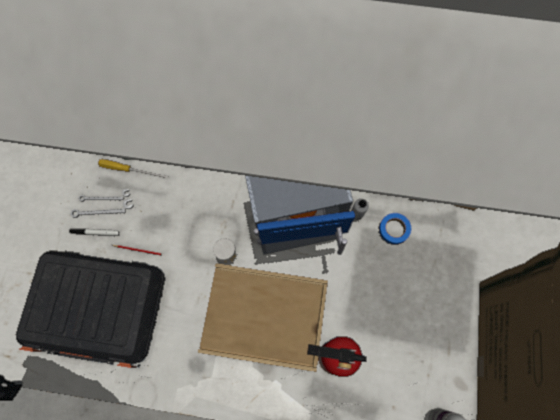

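The scene view shows the blue door (247–352, 160–225) with its handle bar near (331,185–235). The top view shows the cabinet roof (245–350, 175–220), the door edge from (260,235) to (352,215), the handle near (341,232–245), the jar at (225,248), the bottle at (361,207) and the tape at (395,228). I'll enlarge both for accurate corners.

Run:
```python
import cv2,numpy as np
a=cv2.imread("pics/top0.png")[165:285,205:425]; b=cv2.imread("pics/scene0.png")[105:305,225:405]
cv2.imwrite("pics/topc.png",cv2.resize(a,None,fx=3.6,fy=3.6,interpolation=cv2.INTER_CUBIC))
cv2.imwrite("pics/scenec.png",cv2.resize(b,None,fx=3,fy=3,interpolation=cv2.INTER_CUBIC))
```

```text
(no output)
```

View pics/topc.png

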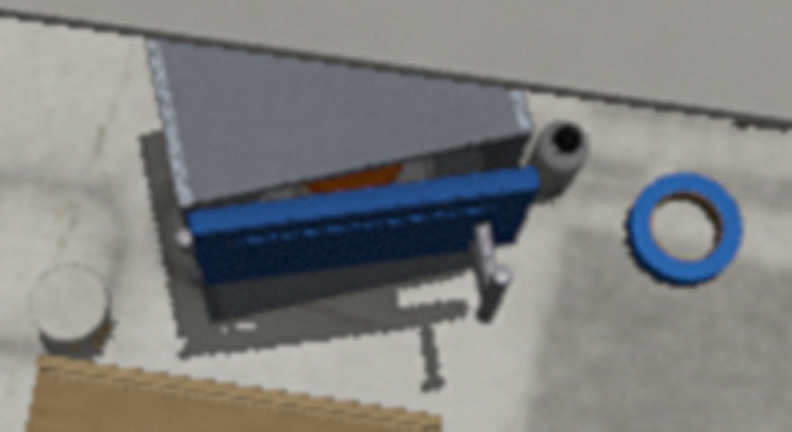

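View pics/scenec.png

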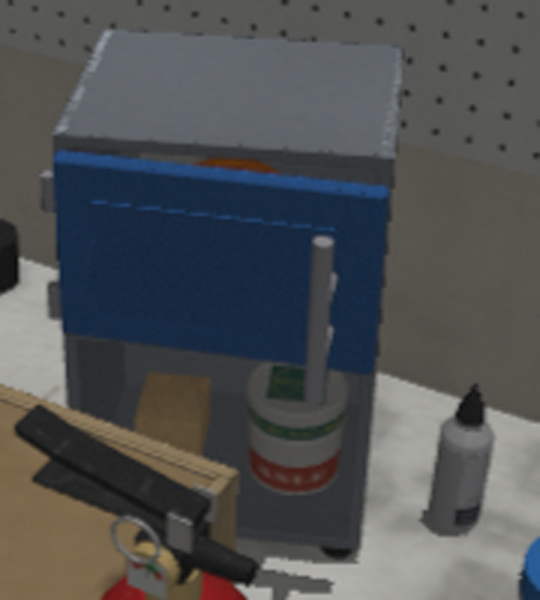

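The top crop shows the roof front corners at full-image (256.7,222.5) and (352.2,201.4), and the handle top at (343.9,240.6). The scene crop shows the roof corners at (244,150.7), (356,157.3), (260.7,116) and (358.7,120.7), and the handle top at (332.7,185.7).

```bash
cat > h.py <<'E'
import numpy as np, cv2
def cam(n): return np.load(f"pics/{n}.npz")
def ray(c,uv,z):
    T=c["world_to_cam"];R=T[:3,:3];o=-R.T@T[:3,3]
    d=R.T@np.linalg.solve(c["intrinsics"],[uv[0],uv[1],1]);return (o+d*(z-o[2])/d[2]).round(1)
def tri(c1,p1,c2,p2):
    P=[c["intrinsics"]@c["world_to_cam"][:3] for c in(c1,c2)]
    X=cv2.triangulatePoints(P[0],P[1],np.float64(p1).reshape(2,1),np.float64(p2).reshape(2,1));return (X[:3]/X[3]).ravel().round(1)
E
python3 - <<'E'
from h import *
t,s=cam("top0"),cam("scene0")
print("roof FL,FR top",ray(t,(256.7,222.5),330),ray(t,(352.2,201.4),330))
for p in[(244,150.7),(356,157.3),(260.7,116),(358.7,120.7)]:print("scene roof",ray(s,p,330))
print("handle",ray(t,(343.9,240.6),313),ray(s,(332.7,185.7),313),tri(t,(343.9,240.6),s,(332.7,185.7)))
f=lambda x,y:(205+x/3.6,165+y/3.6)
for p in[(192,236),(540,192),(188,212),(537,169)]:print("doortop",ray(t,f(*p),320))
g=lambda x,y:(225+x/3,105+y/3)
for p in[(57,157),(388,190)]:print("doortop s",ray(s,g(*p),320))
print("jar",ray(t,f(70,303),75),"bottle",ray(t,f(566,137),125),"tape",ray(t,f(685,227),24))
print("box",[ray(t,p,0) for p in[(200,353),(316,370),(327,281),(217,265)]])
print("box", [ray(s,p,0) for p in[(131,352),(235,402)]],ray(s,(175,226),150),ray(t,(217,265),150),tri(t,(217,265),s,(186,224)),tri(t,(327,281),s,(303,264)),tri(t,(200,353),s,(119,281)))
print("ext", tri(t,(310,350),s,(236,247)),tri(t,(366,357),s,(308,293)))
E
```

```text
roof FL,FR top [599.4 110.  330. ] [673.9 -78.6 330. ]
scene roof [597.9 107.4 330. ]
scene roof [675.1 -80.4 330. ]
scene roof [747.2 165.6 330. ]
scene roof [825.5 -22.8 330. ]
handle [592.6 -72.5 313. ] [592.3 -74.8 313. ] [593.4 -73.3 311.8]
doortop [585.6 104.9 320. ]
doortop [641.4 -89.2 320. ]
doortop [599.3 109.6 320. ]
doortop [654.9 -86.  320. ]
doortop s [591.9 103.9 320. ]
doortop s [653.5 -87.2 320. ]
jar [586.4 209.4  75. ] bottle [ 745.  -120.7  125. ] tape [ 722.8 -226.5   24. ]
box [array([327.2, 232.3,   0. ]), array([331.4, -64.8,   0. ]), array([557.6, -63.8,   0. ]), array([555.9, 234. ,   0. ])]
box [array([329.1, 202.9,   0. ]), array([341.3, -27.9,   0. ])] [533.5 245.7 150. ] [530.8 206.4 150. ] [525.  203.1 176. ] [527.3 -55.4 181.1] [332.3 196.5 180.1]
ext [368.1 -33.  320.2] [ 372.3 -144.4  284.1]
```

```bash
cat >> h.py <<'E'
from scipy.spatial.transform import Rotation as Ro
H=np.array([587.5,106.]);TH=.375
def door(q,x,y): 
    a=TH-q;return H+[np.cos(a)*x-np.sin(a)*y,np.sin(a)*x+np.cos(a)*y]
def shift(targets,p=None):
    from cell import monitor
    s=monitor.read_state();w=s["orientation"];R=Ro.from_quat([w[1],w[2],w[3],w[0]])
    p=s["tcp_pos"] if p is None else np.array(p)
    print("t",s["time"],"tcp",s["tcp_pos"].round(1),"F",s["wrist_force"].round(1),"J",s["joints"].round(2),"gap",round(s["finger_gap"],1))
    print("axes",R.as_matrix().round(3).tolist())
    for t in targets:print(np.round(t,1),"->",R.inv().apply(np.array(t)-p).round(1))
E
python3 - <<'E'
from h import *
for q in(.09,.8,1.57,1.7,1.8):print(q,"handle",door(q,-45,-175),"lid",door(q,60,-100),"free",door(q,0,-205))
shift([(593,-73.3,450)])
E
```

```text
0.09 handle [593.51777961 -74.59287452] lid [673.19544429  26.90328181] free [645.13727752 -90.73063879]
0.8 handle [474.34712021 -34.87734309] lid [600.9302458  -9.8431202] free [502.97423974 -80.76294026]
1.57 handle [408.19665745  83.63235926] lid [516.49923863  13.48572064] free [396.80579087  30.76225279]
1.7 handle [406.81002819 107.06493487] lid [505.10534132  23.47048879] free [388.66150802  56.1175972 ]
1.8 handle [407.81904151 125.09851187] lid [497.27776834  32.10853287] free [384.67494157  76.21752745]
t 0.1 tcp [229.8 580.6 230.6] F [-0.1 -0.8  0.4] J [-1.16  0.69 -0.19  1.57  0.16  0.9  -0.22] gap 85.2
axes [[-0.93, 0.368, -0.0], [0.368, 0.93, -0.002], [-0.0, -0.002, -1.0]]
[593.  -73.3 450. ] -> [-578.3 -474.8 -218.6]
```

Request:
{"name": "step_arm", "arguments": {"increments": "0 0 -50 0 0 0 40; 0 0 -100 0 0 0 40; 0 0 -150 0 0 0 40; 0 0 -200 0 0 0 40; 0 0 -220 0 0 0 40"}}

```text
time: 0.6
tcp_pos: [230.2, 582.5, 456.7]
orientation: [0.0, 0.187, 0.982, 0.004]
wrist_force: [0.2, 0.1, -0.8]
finger_gap: 39.9
gripper_force: 0.0
```

Request:
{"name": "step_arm", "arguments": {"increments": "-28 -23 0 0 0 0 40; -58 -47 0 0 0 0 40; -88 -72 0 0 0 0 40; -118 -97 0 0 0 0 40; -148 -121 0 0 0 0 40; -178 -146 0 0 0 0 40; -208 -171 0 0 0 0 40; -238 -195 0 0 0 0 40"}}

```text
time: 1.4
tcp_pos: [379.8, 310.4, 451.0]
orientation: [-0.0, 0.187, 0.982, -0.0]
wrist_force: [0.2, 0.9, -1.0]
finger_gap: 40.2
gripper_force: 0.0
```

Request:
{"name": "step_arm", "arguments": {"increments": "-30 -25 0 0 0 0 40; -60 -49 0 0 0 0 40; -90 -74 0 0 0 0 40; -120 -98 0 0 0 0 40; -150 -123 0 0 0 0 40; -180 -148 0 0 0 0 40; -210 -172 0 0 0 0 40; -240 -197 0 0 0 0 40"}}

```text
time: 2.2
tcp_pos: [530.5, 39.4, 450.9]
orientation: [-0.0, 0.187, 0.982, -0.0]
wrist_force: [0.1, 0.0, 0.5]
finger_gap: 40.0
gripper_force: 0.0
```

Request:
{"name": "step_arm", "arguments": {"increments": "-30 -25 0 0 0 0 40; -60 -49 0 0 0 0 40; -85 -70 0 0 0 0 40; -100 -83 0 0 0 0 40; -100 -83 0 0 0 0 40; -100 -83 0 0 0 0 40"}}

```text
time: 2.8
tcp_pos: [592.3, -72.7, 450.6]
orientation: [-0.001, 0.187, 0.982, 0.0]
wrist_force: [0.2, -0.1, -0.5]
finger_gap: 40.2
gripper_force: 0.0
```

Run:
```python
from h import *
from cell import viewer
shift([(593,-73.3,450),(593,-73.3,279)])
c=viewer.read_camera("wrist");np.savez("pics/w1.npz",**c)
b=viewer.read_camera("scene")["img"]
cv2.imwrite("pics/w1.png",np.vstack([cv2.resize(c["img"],(400,300)),cv2.resize(b,(400,300))]))
P=c["intrinsics"]@c["world_to_cam"][:3]@np.array([593,-73.3,313,1]);print(P[:2]/P[2])
```

```text
t 2.8 tcp [592.3 -72.7 450.6] F [ 0.2 -0.1 -0.5] J [ 0.04  0.47  0.01  1.29 -0.    1.38  1.24] gap 40.2
axes [[-0.93, 0.368, -0.001], [0.368, 0.93, 0.001], [0.002, 0.0, -1.0]]
[593.  -73.3 450. ] -> [-0.9 -0.3  0.6]
[593.  -73.3 279. ] -> [ -1.2  -0.4 171.6]
[278.13324431 205.63422941]
```

View pics/w1.png

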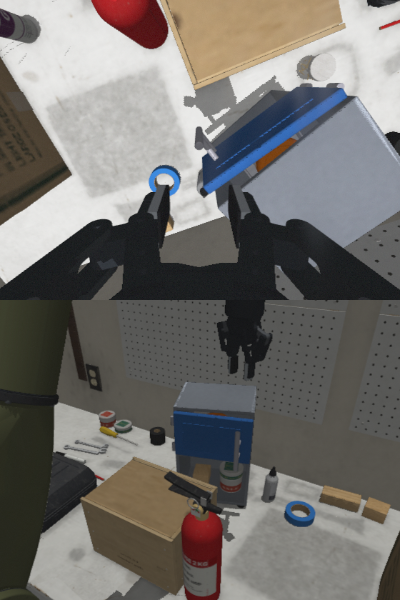

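The wrist view shows the handle near (195–215,130–155) in the halved picture. The prediction for the bar top was (199,147), so I'll check with a close crop.

Run:
```python
from h import *
c=cam("w1");K,T=c["intrinsics"],c["world_to_cam"]
for z in(313,261,201):
    P=K@T[:3]@np.array([593,-73.3,z,1]);print(z,P[:2]/P[2])
im=c["img"][150:270,230:350];cv2.imwrite("pics/w1c.png",cv2.resize(im,None,fx=4.5,fy=4.5,interpolation=cv2.INTER_CUBIC))
```

```text
313 [278.13324431 205.63422941]
261 [278.10991157 192.8131177 ]
201 [278.09024028 182.00393508]
```

View pics/w1c.png

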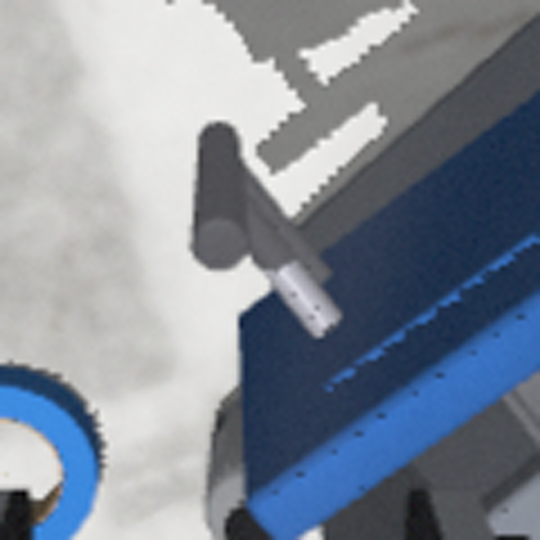

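The bar top appears at about (278.7,204), within 1–2 px of the prediction, so I'll descend and grip.

Request:
{"name": "step_arm", "arguments": {"increments": "-1 0 40 0 0 0 40; -1 0 80 0 0 0 40; -1 0 115 0 0 0 40; -1 0 140 0 0 0 40; -1 0 155 0 0 0 40; -1 0 165 0 0 0 40; -1 0 171 0 0 0 40; -1 0 171 0 0 0 40"}}

```text
time: 3.7
tcp_pos: [593.4, -72.9, 280.2]
orientation: [-0.0, 0.187, 0.982, 0.0]
wrist_force: [-0.3, -0.4, -0.2]
finger_gap: 40.2
gripper_force: 0.0
```

Request:
{"name": "step_arm", "arguments": {"increments": "0 0 0 0 0 0 0; 0 0 0 0 0 0 0; 0 0 0 0 0 0 0; 0 0 0 0 0 0 0; 0 0 0 0 0 0 0"}}

```text
time: 4.2
tcp_pos: [594.3, -73.3, 281.4]
orientation: [0.001, 0.187, 0.982, 0.0]
wrist_force: [-1.0, 1.1, 5.9]
finger_gap: 10.5
gripper_force: 58.6
```

Run:
```python
from h import *
p0=door(.09,-45,-175)
from cell import monitor
z=monitor.read_state()["tcp_pos"]
shift([list(z[:2]+door(q,-45,-175)-p0)+[z[2]] for q in np.arange(.09,1.8,.06)])
```

```text
t 4.2 tcp [594.3 -73.3 281.4] F [-1.   1.1  5.9] J [ 0.05  0.59 -0.01  1.59  0.01  0.95  1.24] gap 10.5
axes [[-0.93, 0.368, 0.002], [0.368, 0.93, 0.0], [-0.002, 0.001, -1.0]]
[594.3 -73.3 281.4] -> [ 0. -0. -0.]
[583.4 -73.4 281.4] -> [10.1 -4.  -0. ]
[572.6 -72.8 281.4] -> [20.4 -7.4 -0. ]
[561.9 -71.5 281.4] -> [ 30.8 -10.2  -0.1]
[551.2 -69.6 281.4] -> [ 41.5 -12.4  -0.1]
[540.6 -67.  281.4] -> [ 52.2 -13.9  -0.1]
[530.3 -63.9 281.4] -> [ 63.  -14.7  -0.1]
[520.1 -60.1 281.4] -> [ 73.8 -15.   -0.2]
[510.2 -55.7 281.4] -> [ 84.7 -14.5  -0.2]
[500.6 -50.7 281.4] -> [ 95.5 -13.4  -0.2]
[491.3 -45.2 281.4] -> [106.2 -11.7  -0.2]
[482.3 -39.1 281.4] -> [116.7  -9.3  -0.2]
[473.7 -32.5 281.4] -> [127.1  -6.4  -0.3]
[465.5 -25.4 281.4] -> [137.4  -2.7  -0.3]
[457.8 -17.8 281.4] -> [147.4   1.5  -0.3]
[450.5  -9.7 281.4] -> [157.1   6.3  -0.3]
[443.8  -1.2 281.4] -> [166.5  11.7  -0.3]
[437.5   7.6 281.4] -> [175.5  17.6  -0.3]
[431.8  16.8 281.4] -> [184.2  24.1  -0.3]
[426.7  26.4 281.4] -> [192.5  31.1  -0.4]
[422.1  36.2 281.4] -> [200.4  38.6  -0.4]
[418.2  46.3 281.4] -> [207.8  46.5  -0.4]
[414.8  56.6 281.4] -> [214.7  54.8  -0.4]
[412.1  67.1 281.4] -> [221.1  63.6  -0.4]
[410.   77.7 281.4] -> [226.9  72.7  -0.4]
[408.6  88.5 281.4] -> [232.2  82.2  -0.4]
[407.7  99.3 281.4] -> [236.9  91.9  -0.4]
[407.6 110.1 281.4] -> [241.1 101.9  -0.4]
[408.1 121.  281.4] -> [244.6 112.2  -0.4]
```

Request:
{"name": "step_arm", "arguments": {"increments": "5 -2 0 0 0 0 0; 10 -4 0 0 0 0 0; 20 -7 0 0 0 0 0; 31 -10 0 0 0 0 0; 41 -12 0 0 0 0 0; 52 -14 0 0 0 0 0; 63 -15 0 0 0 0 0; 63 -15 0 0 0 0 0"}}

```text
time: 5.0
tcp_pos: [528.7, -63.4, 281.3]
orientation: [0.0, 0.187, 0.982, 0.001]
wrist_force: [0.3, 1.4, 7.0]
finger_gap: 10.1
gripper_force: 59.3
```

Run:
```python
from h import *
from cell import viewer
shift([])
c=viewer.read_camera("top");np.savez("pics/t2.npz",**c)
b=viewer.read_camera("scene")["img"]
cv2.imwrite("pics/t2.png",np.hstack([cv2.resize(c["img"],(400,300)),cv2.resize(b,(400,300))]))
```

```text
t 5.0 tcp [528.7 -63.4 281.3] F [0.3 1.4 7. ] J [ 0.04  0.5  -0.01  1.79  0.01  0.85  1.22] gap 10.1
axes [[-0.93, 0.367, 0.001], [0.367, 0.93, 0.001], [-0.001, 0.001, -1.0]]
```

View pics/t2.png

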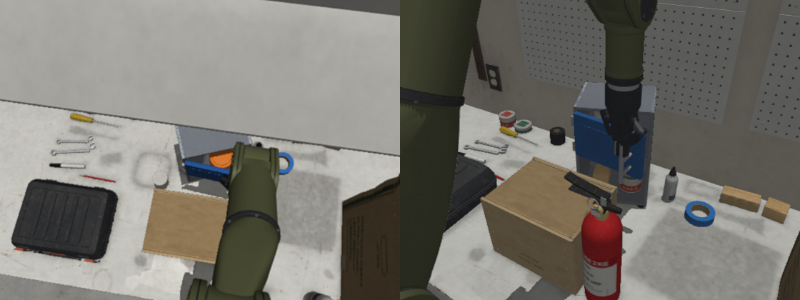

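The door is following the hand: the lid is visible near (221,160) in the left half, and the forces are small. I'll continue along the arc.

Request:
{"name": "step_arm", "arguments": {"increments": "11 0 0 0 0 0 0; 22 0 0 0 0 0 0; 33 2 0 0 0 0 0; 43 3 0 0 0 0 0; 54 6 0 0 0 0 0; 64 9 0 0 0 0 0; 74 12 0 0 0 0 0; 84 17 0 0 0 0 0"}}

```text
time: 5.9
tcp_pos: [457.0, -19.9, 281.2]
orientation: [0.001, 0.189, 0.982, -0.001]
wrist_force: [-0.9, -6.1, 11.2]
finger_gap: 10.3
gripper_force: 60.0
```

Request:
{"name": "step_arm", "arguments": {"increments": "10 5 0 0 0 0 0; 19 10 0 0 0 0 0; 28 16 0 0 0 0 0; 37 23 0 0 0 0 0; 45 30 0 0 0 0 0; 53 37 0 0 0 0 0; 60 45 0 0 0 0 0; 67 53 0 0 0 0 0"}}

```text
time: 6.7
tcp_pos: [409.6, 52.8, 281.0]
orientation: [-0.004, 0.19, 0.982, -0.003]
wrist_force: [-12.0, -7.4, 25.9]
finger_gap: 9.9
gripper_force: 62.0
```

Request:
{"name": "step_arm", "arguments": {"increments": "7 9 0 0 0 0 0; 12 18 0 0 0 0 0; 18 28 0 0 0 0 0; 22 37 0 0 0 0 0; 26 47 0 0 0 0 0; 28 52 0 0 0 0 0; 28 52 0 0 0 0 0"}}

```text
time: 7.4
tcp_pos: [400.9, 115.2, 280.4]
orientation: [-0.006, 0.186, 0.982, -0.002]
wrist_force: [-16.7, 1.1, 22.5]
finger_gap: 10.1
gripper_force: 62.9
```

Run:
```python
from h import *
shift([])
from cell import monitor
z=monitor.read_state()["tcp_pos"]
for q in (1.5,1.55,1.6,1.65,1.7,1.75):print(q,door(q,-45,-175))
```

```text
t 7.4 tcp [400.9 115.2 280.4] F [-16.7   1.1  22.5] J [-0.36  0.35 -0.04  2.08  0.01  0.72  0.79] gap 10.1
axes [[-0.931, 0.366, -0.013], [0.366, 0.931, -0.002], [0.011, -0.006, -1.0]]
1.5 [410.20022778  71.14615129]
1.55 [408.67983992  80.05100486]
1.6 [407.60640934  89.02071739]
1.65 [406.98261904  98.03286929]
1.7 [406.81002819 107.06493487]
1.75 [407.08906816 116.09433867]
```

Request:
{"name": "step_arm", "arguments": {"increments": "0 0 0 0 0 0 36; 0 0 0 0 0 0 36; 0 0 0 0 0 0 36; 0 0 -20 0 0 0 36; 0 0 -60 0 0 0 36; 0 0 -100 0 0 0 36; 0 0 -130 0 0 0 36"}}

```text
time: 8.1
tcp_pos: [408.5, 114.8, 412.4]
orientation: [0.001, 0.188, 0.982, 0.0]
wrist_force: [0.0, 0.6, -0.5]
finger_gap: 36.4
gripper_force: 0.0
```

Request:
{"name": "step_arm", "arguments": {"increments": "-20 40 0 0 0 0 20; -40 80 0 0 0 0 10; -60 120 0 0 0 0 0; -80 160 0 0 0 0 0; -90 180 0 0 0 0 0; -90 180 0 0 0 0 0"}}

```text
time: 8.7
tcp_pos: [559.2, 251.6, 408.2]
orientation: [-0.001, 0.186, 0.982, 0.0]
wrist_force: [-0.4, -0.2, 0.0]
finger_gap: 0.2
gripper_force: 0.0
```

Run:
```python
from h import *
from cell import viewer
shift([])
o=[]
for n in("top","scene"):
    c=viewer.read_camera(n);np.savez(f"pics/{n}3.npz",**c);o.append(c["img"])
    hsv=cv2.cvtColor(c["img"],cv2.COLOR_BGR2HSV);m=cv2.inRange(hsv,(5,150,90),(18,255,255))
    cs,_=cv2.findContours(m,0,1)
    for k in cs:
        if cv2.contourArea(k)>60:
            e=cv2.fitEllipse(k);print(n,cv2.contourArea(k),np.round(e[0],1),e[1],ray(c,e[0],285))
a=cv2.resize(o[0][160:320,180:400],None,fx=2.4,fy=2.4);b=cv2.resize(o[1],(272*a.shape[0]//272,a.shape[0])) 
cv2.imwrite("pics/t3.png",np.hstack([a,b])[:,:800]);print(a.shape,b.shape)
```

```text
t 8.7 tcp [559.2 251.6 408.2] F [-0.4 -0.2  0. ] J [-0.48  0.52 -0.03  1.33  0.02  1.3   0.68] gap 0.2
axes [[-0.931, 0.366, -0.001], [0.366, 0.931, 0.0], [0.001, -0.0, -1.0]]
top 966.0 [289.5 280.1] (34.137977600097656, 36.14985275268555) [499.8  26.9 285. ]
scene 972.0 [254.2 212.2] (29.53594398498535, 43.31681442260742) [494.3  20.1 285. ]
(384, 528, 3) (384, 384, 3)
```

View pics/t3.png

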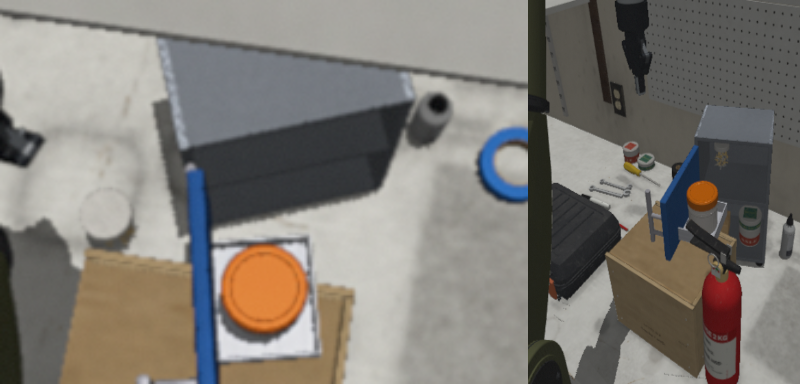

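The door now stands open at about 1.7 rad or more, the lid is centred near (501,26), and the bystanders have not moved. I'll move above the lid and press with closed fingers.

Request:
{"name": "step_arm", "arguments": {"increments": "-4 -33 0 0 0 0 0; -8 -68 0 0 0 0 0; -13 -103 0 0 0 0 0; -17 -138 0 0 0 0 0; -21 -173 0 0 0 0 0; -25 -208 0 0 0 0 0; -28 -231 0 0 0 0 0; -28 -231 0 0 0 0 0"}}

```text
time: 9.6
tcp_pos: [496.8, 18.6, 411.0]
orientation: [0.0, 0.192, 0.981, -0.001]
wrist_force: [-0.6, 0.9, 0.0]
finger_gap: 0.0
gripper_force: 0.0
```

Request:
{"name": "step_arm", "arguments": {"increments": "0 0 35 0 0 0 0; 0 0 70 0 0 0 0; 0 0 95 0 0 0 0; 0 0 110 0 0 0 0; 0 0 115 0 0 0 0; 0 0 115 0 0 0 0"}}

```text
time: 10.2
tcp_pos: [498.3, 24.4, 295.2]
orientation: [-0.0, 0.187, 0.982, -0.0]
wrist_force: [-0.3, 1.1, 1.3]
finger_gap: -0.1
gripper_force: 0.0
```

Request:
{"name": "step_arm", "arguments": {"increments": "-2 1 5 0 0 0 0; -2 1 8 0 0 0 0; -2 1 11 0 0 0 0; -2 1 14 0 0 0 0; -2 1 16 0 0 0 0; -2 1 16 0 0 0 0"}}

```text
time: 10.8
tcp_pos: [501.4, 24.4, 279.6]
orientation: [0.0, 0.187, 0.982, 0.0]
wrist_force: [-1.0, -0.7, 2.8]
finger_gap: 0.0
gripper_force: 1.3
```

Request:
{"name": "step_arm", "arguments": {"increments": "0 0 1 0 0 0 0; 0 0 2 0 0 0 0; 0 0 3 0 0 0 0; 0 0 4 0 0 0 0; 0 0 4 0 0 0 0"}}

```text
time: 11.3
tcp_pos: [501.5, 24.3, 276.0]
orientation: [0.001, 0.187, 0.982, 0.0]
wrist_force: [-1.8, 0.6, 7.0]
finger_gap: 0.0
gripper_force: 3.5
```

Request:
{"name": "step_arm", "arguments": {"increments": "0 0 1 0 0 0 0; 0 0 2 0 0 0 0; 0 0 3 0 0 0 0; 0 0 3 0 0 0 0"}}

```text
time: 11.7
tcp_pos: [502.9, 23.0, 275.8]
orientation: [0.003, 0.188, 0.982, 0.0]
wrist_force: [-5.4, -2.9, 27.1]
finger_gap: -0.1
gripper_force: 13.3
```

The force rose to 27 N with no further travel, so the lid is at its stop. I'll retreat and verify.

Request:
{"name": "step_arm", "arguments": {"increments": "0 0 -5 0 0 0 0; 0 0 -30 0 0 0 0; 0 0 -70 0 0 0 0; 0 0 -110 0 0 0 0; 0 0 -150 0 0 0 0"}}

```text
time: 12.2
tcp_pos: [500.6, 24.3, 423.5]
orientation: [-0.0, 0.187, 0.982, -0.0]
wrist_force: [1.5, -0.2, -0.6]
finger_gap: 0.1
gripper_force: 0.0
```

Request:
{"name": "step_arm", "arguments": {"increments": "3 30 0 0 0 0 0; 8 65 0 0 0 0 0; 13 100 0 0 0 0 0; 17 135 0 0 0 0 0; 21 170 0 0 0 0 0; 25 205 0 0 0 0 0; 28 230 0 0 0 0 0; 28 230 0 0 0 0 0"}}

```text
time: 13.0
tcp_pos: [558.8, 253.5, 420.7]
orientation: [-0.001, 0.184, 0.983, 0.001]
wrist_force: [0.2, -0.0, 0.1]
finger_gap: -0.3
gripper_force: 0.0
```

Run:
```python
from h import *
from cell import viewer
shift([])
o=[]
for n in("top","scene"):
    c=viewer.read_camera(n);np.savez(f"pics/{n}4.npz",**c);o.append(c["img"])
    for tag in("3","4"):
        hsv=cv2.cvtColor(cam(n+tag)["img"],cv2.COLOR_BGR2HSV);m=cv2.inRange(hsv,(5,150,90),(18,255,255))
        k=max(cv2.findContours(m,0,1)[0],key=cv2.contourArea);print(n,tag,cv2.contourArea(k),np.round(cv2.fitEllipse(k)[0],1),cv2.boundingRect(k))
t=cam("top4");s=cam("scene4")
a=cv2.resize(o[0][160:360,180:400],None,fx=1.9,fy=1.9);b=cv2.resize(o[1][120:320,200:400],(380,380))
cv2.imwrite("pics/t4.png",np.hstack([a,b])[:,:800])
```

```text
t 13.0 tcp [558.8 253.5 420.7] F [ 0.2 -0.   0.1] J [-0.48  0.52 -0.04  1.3   0.02  1.33  0.68] gap -0.3
axes [[-0.932, 0.362, -0.002], [0.362, 0.932, 0.002], [0.003, 0.001, -1.0]]
top 3 966.0 [289.5 280.1] (272, 262, 36, 37)
top 4 946.5 [290.3 280.2] (273, 262, 36, 37)
scene 3 972.0 [254.2 212.2] (232, 198, 45, 32)
scene 4 956.0 [255.3 215.6] (233, 201, 45, 33)
```

View pics/t4.png

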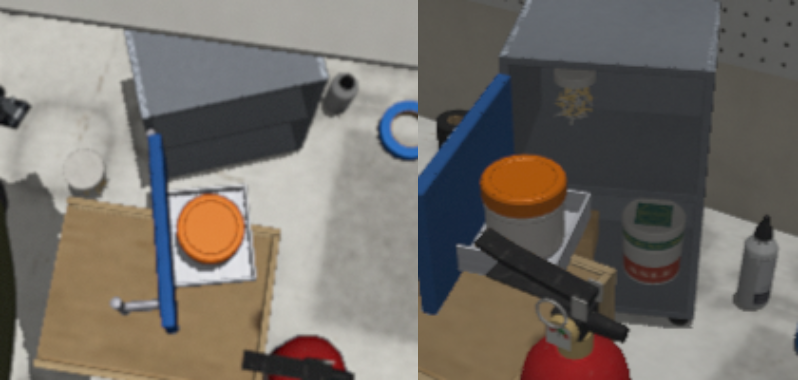

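The final view shows the door past square (about 97° to the cabinet front in the picture). The lid is seated, its image about 3.4 px lower (roughly 7 mm) at (255,216) in the scene view. Jar, bottle and tape are unmoved, and the arm is clear.

```bash
python3 -c "
from cell import job
print(job.finish_job())"
```

```text
the job is handed in; nothing more can be done
None
```

The door is open past square at about 1.7 rad, the lid is pressed down to its stop (27 N with no further travel), the jar, bottle and tape are unmoved in the final pictures, and the job was handed in at about 13 s; the verdict was not shown.

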